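Open a sprung circuit-board holder to its mark and hold it

TASK

The circuit-board holder on the bench is about to take a board: draw its lock pin up out of the bore, hang the pin upright by its collar in the slot of the notched bracket at the side and let go of it, then pull the sprung sliding jaw out by its upright black post until the jaw's pointer stands level with the pointer of the mark clip. The jaw springs shut if released, so finish still gripping the post with the jaw held steady at the mark; leave everything else on the bench where it is.

Things in the scene. Friction and masses are not known exactly. Their poses are not given: they have to be found in the camera images.
- holder: Board holder fixed to the bench: grey base plate, x -150 to +110 mm, 110 wide, 20 thick; origin at bench level; ledge on +y side to y +85. Fixed jaw at x +95 (top 70 high); sliding jaw at rest at x +30 (100 wide, top 60 high) is pulled along -x, roughly towards the robot. From it a steel tongue (42 wide, top 32 high) runs along -x to the post. Spring barrels at y +-40, x -132 to -52, top 37 high
- pin_grip (a point): Lock pin (loose, steel, upright, about 70 g): shank 8 mm thick, 28 long; above it a collar 24 wide, 4 thick; above that a round grip 14 thick, 46 tall. This point: on the axis, mid-grip, 27 mm above the collar's underside, 23 below the top, 59 above the bench at the start; z up along the pin. At the start its collar rests on the tongue; raised 28 mm it is clear of the bore
- pin: The same lock pin, 78 mm tall; origin at its lower tip, z up along it. At the start it stands in the vertical bore through tongue and base (holder x -15, y 0) and blocks the jaw
- notch (a point): Parking place in the bracket, fixed to the bench left or right of the holder: level steel plate 54 mm wide, 6 thick, upper face 56 above the bench; slot 12 wide, 34 long, open to the bracket's -x side. Point: on the upper face, slot centre line, 10 mm from the closed end; x towards the closed end, z up. Shank goes down into the slot, collar rests on the face; 44 mm free under the plate
- jaw (a joint): Travel of the sliding jaw, m: 0 at rest (pulled shut by the spring), growing as it is pulled along the holder's -x, stop at 0.075. The spring pulls back with about 4 N at rest plus 1 N per 10 mm
- post (a point): Upright black round post on the sliding jaw's tongue, by which the jaw is pulled: 22 mm thick, 55 tall, from 32 to 87 mm above the bench. This point: on its axis at mid-height, 59.5 mm above the bench; at rest at x -75, y 0 of the holder, 60 mm from the lock pin; x axis parallel to the holder's. It does not turn
- jaw_pointer (a point): Tip of the small pointer on the +y end of the sliding jaw, 34 mm above the bench; at rest at x = +30, y = +58 of the holder. It moves with the jaw
- mark (a point): Tip of the pointer of the mark clip, a dark steel clip 14 mm wide, 18 tall on the holder's ledge (this point: y +60 of the holder, 34 mm above the bench). Axes parallel to the holder's. The jaw is at the mark when both pointer tips have the same x along the holder: 30 to 55 mm of travel
- screwdriver: Bystander: screwdriver 170 mm long lying beside the holder on its -y side; origin under its middle
- circuit_board: Bystander: circuit board 80 by 55 mm, 15 mm tall with its parts, lying beside the holder on its +y side; origin under its centre
- solder_reel: Bystander: reel 56 mm wide, 36 mm tall, about 110 mm beyond the bracket (towards the far side); origin under its centre
- multimeter: Bystander: hand-held multimeter 150 by 75 by 42 mm lying crosswise just in front of the holder (between robot and holder); origin under its centre
- plug_adapter: Bystander: black plug adapter 45 by 25 by 20 mm beyond the terminal box; origin under its centre
- terminal_box: Fixed grey terminal box 70 by 90 mm, 63 mm tall with its posts, on the side of the holder where the bracket is not; origin under its centre

How it is judged (in metres and radians):
On the way, in this order (a step that is already met when the one before it is completed fails the run):
1. the lock pin has been drawn up clear of the bore (height (world z) of pin_grip above 0.089 m), for 0.1 s.
2. the pin hangs upright in the bracket's slot, collar on the plate, let go (x of pin_grip in the frame of notch between -0.017 and 0.01 m and y of pin_grip in the frame of notch between -0.006 and 0.006 m and z of pin_grip in the frame of notch between 0.022 and 0.032 m and angle between pin_grip's own z axis and vertical below 0.15 rad and contact force between pin and the fingers below 0.1 N), for 0.3 s.
3. the jaw has been pulled by its post until the pointers are level within 4 mm (x of jaw_pointer in the frame of mark between -0.004 and 0.004 m and contact force between post_bar and the fingers above 2 N), for 0.5 s.
At the end, for the whole second after the job is handed in: Fingers press the post with over 2 N and hold the jaw still, its pointer within 4 mm of the mark along the holder; the pin hangs released and upright (within 0.15 rad) in the bracket's slot, collar on the plate (grip middle 22 to 32 mm above it) (all of step 2 and all of step 3 and contact force between pin and jaw below 0.1 N and velocity of joint jaw between -0.01 and 0.01 m/s and linear speed of pin below 0.02 m/s); the arm keeps its last pose, push and grip.
It fails at once if a bystander is moved by more than 30 mm (distance of any of screwdriver, circuit_board, solder_reel, multimeter, plug_adapter from where it was at the start of the episode above 0.03 m).
It also fails if it takes over 61 s, if anything falls off the work surface, if the arm or the gripper's body presses on something with over 40 N, if the wrist force passes 120 N, or if a joint passes its speed limit or range.

ROBOT

A 6-joint arm with a two-finger parallel gripper is mounted at the origin on the work surface. World frame = base frame: x ahead of the robot, y to its left, z up, the work surface at z = 0. Lengths are in mm, angles in rad, forces in N, time in s.
With the tool pointing down it reaches from about 300 to 775 mm from the base axis. Payload 14.6 kg.
Tool frame: the origin (TCP) lies on the centre line of the jaws, within the pads' length; the fingertips stand manip.tcp_to_tips ahead of it and the grasp point (between the pads) lies 5 mm behind it (manip.tcp_to_tips is the distance from the TCP to the fingertips, in mm); z points along the fingers, y is the direction in which the jaws open and shut (so a half turn about z gives the same grasp; the last joint's range is limited). The gripper opens to 94 mm and grips with 3 to 60 N. Pads are 16 mm wide; open, the fingers measure 119 mm over their backs; the gripper's body (75 mm by 177 mm) begins 78 mm behind the grasp point.
Start: joints at [1.051, 0.3, 1.521, -0, 1.321, -0.067], TCP at [240.613, 494.565, 179.846] pointing down, gripper open.
Joint ranges: [-3.03, 3.03], [-0.79, 2.21], [0.23, 2.52], [-1.04, 4.18], [0, 3.07], [-2.55, 2.55]. Speed limits (rad/s): [2.22, 2.22, 2.57, 3.14, 3.14, 3.14].

INTERFACE

Orientations are given as [roll, pitch, yaw] about the fixed x, y, z axes, in that order (R = Rz(yaw) Ry(pitch) Rx(roll)).
In Python, from cell import manip, optics, workorder gives the robot as it stands. The module is installed in compiled form; this text tells all that it offers.
- The arm moves only by the tool jog_arm, never from a script. Its argument "deltas" is text: rows parted by semicolons, each of 5 numbers parted by spaces: the shift along the tool's x, y, z in mm, then the turn about the tool's z in rad, then the finger opening in mm, from 0 to 94. In form: tx ty tz twist grip; .... A call has exactly 10 rows; each row is the pose to reach, as a shift and turn from the pose commanded when the call began, along the tool's axes at that moment; what a row does not reach only later rows make up. A row lasts 1/8 s, in which the tool goes at most 62.5 mm and 10.7 degrees, less where a joint would pass 70% of its speed; a pose out of reach is approached as far as the arm can. A call with a gripper value outside its range is refused whole. The fingers move at their own pace and stop on an object; "squeeze" is the grip in N (left out, the last holds). Time passes only in rows, so rows that repeat a pose let the fingers close, or fill a call up. It gives the time, the measured TCP pose, the force and the opening at its end, in the units of the state.
- manip.read_state(): the state, without advancing time (a new reading comes with each control period).
- optics.camera(name): name is "side" or "top" or "wrist"; returns (picture, depth): 384x512x3 uint8, red, green, blue; 384x512 float32, mm along the optical axis (not along the pixel's ray), 0 where there is no reading.
- optics.get_calibration(name): a dict with "intrinsics" (3x3 intrinsics, pixels), "R" (3x3) and "t" (3): a world point X has camera coordinates R X + t; the wrist camera has in their place "hand_eye" (4x4, takes a point from camera to tool coordinates, whose origin is the TCP and whose axes are the flange's). Camera axes: x right, y down, z forward; pixel columns grow to the right and rows downward; lengths in mm; the calibration is good to about 2 mm. A picture is of the moment at which its call begins: read the wrist's pose just before it. get_calibration takes no time and is no camera call.
- workorder.sign_off(): hands the job in, once; it reports no verdict.
The state is a dict: "clock": time; "joints": joint angles; "qd": joint speeds; "effort": joint torques, N m; "eef_pos": TCP position; "eef_rot": TCP orientation; "wrist_force": force on the tool from outside, world axes, zero at the start; "moment": the same for the moment, N m; "finger_gap": finger opening in mm.
Only numpy, scipy, OpenCV 4.12 (cv2) and the standard library are available. Lean on these libraries where they do the work, as an engineer would, in place of code of your own. Each camera call takes 0.05 s, during which the arm holds its last target.

## Working session

There is one attempt and no reset: what is moved stays moved. The work goes in short steps, Python scripts to look and compute and a tool call to move; the robot and the scene stay as the last step left them, time stands still between calls to the robot, and variables do not carry over. Pictures are saved under pics/ and viewed, and the job is handed in when it is done.

Besides the shell and the picture viewer there is one more tool, called as name(argument=value, ...) on one line, values as JSON. jog_arm: Moves the arm, as the interface text tells. Its arguments: {"type":"object","properties":{"deltas":{"type":"string"},"squeeze":{"type":"number"}},"required":["deltas"]}

```bash
mkdir -p pics; cat > h.py <<'E'
import numpy as np, cv2
from cell import manip, optics, workorder
def save(n,rgb): cv2.imwrite(f'pics/{n}.png',cv2.cvtColor(rgb,cv2.COLOR_RGB2BGR))
E
python3 - <<'E'
from h import *
print(manip.read_state(), manip.tcp_to_tips)
for n in ['side','top','wrist']:
    p,d=optics.camera(n); save(n+'0',p); np.savez(n+'0.npz',p=p,d=d)
    print(n,optics.get_calibration(n))
E
```

```text
{'clock': 0.0, 'joints': array([ 1.05140160e+00,  3.00488088e-01,  1.52157341e+00, -8.52369263e-06,
        1.32067397e+00, -6.65989121e-02]), 'qd': array([-0.00025491, -0.00073445, -0.00043143,  0.00032578, -0.00179856,
        0.00052283]), 'effort': array([-5.02761177e-04, -5.31807625e+01, -3.52742171e+01,  7.07790256e-02,
        2.44326226e-02, -1.45315994e-04]), 'eef_pos': array([240.47847341, 494.3272024 , 179.28026808]), 'eef_rot': array([-3.14045183e+00, -6.78159488e-05,  2.68879891e+00]), 'wrist_force': array([-0.7339663 , -0.39696568, -0.2565238 ]), 'moment': array([-0.01278475,  0.03745148,  0.04914116]), 'finger_gap': 93.99739503929605} 14.0
side {'intrinsics': array([[479.91773181,   0.        , 259.19339591],
       [  0.        , 479.91773181, 196.69743618],
       [  0.        ,   0.        ,   1.        ]]), 'R': array([[ 0.7263634 , -0.68709316,  0.0172972 ],
       [-0.52021883, -0.56605056, -0.63949913],
       [ 0.44918657,  0.45551043, -0.76859721]]), 't': array([-367.7458418 ,  327.6758715 ,  919.11798612])}
top {'intrinsics': array([[349.26108539,   0.       
[... 158 characters left out ...]
8, -0.02351208],
       [-0.99799093,  0.00594119, -0.06307785],
       [ 0.06319947,  0.02318317, -0.99773161]]), 't': array([ 15.21365171, 536.95521264, 819.78687323])}
wrist {'intrinsics': array([[284.4437259 ,   0.        , 254.85140112],
       [  0.        , 284.4437259 , 197.81590527],
       [  0.        ,   0.        ,   1.        ]]), 'hand_eye': array([[ 2.12062799e-04, -9.66268811e-01, -2.57535514e-01,
         7.45230546e+01],
       [ 9.99999977e-01,  2.13988684e-04,  2.05494132e-05,
        -2.60589584e-01],
       [ 3.52534285e-05, -2.57535512e-01,  9.66268834e-01,
        -2.04481310e+02],
       [ 0.00000000e+00,  0.00000000e+00,  0.00000000e+00,
         1.00000000e+00]])}
```

View pics/side0.png

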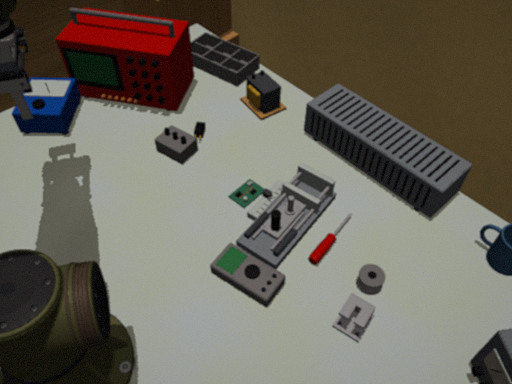

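View pics/top0.png

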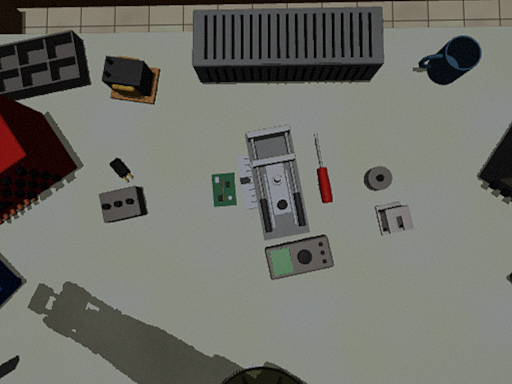

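View pics/wrist0.png

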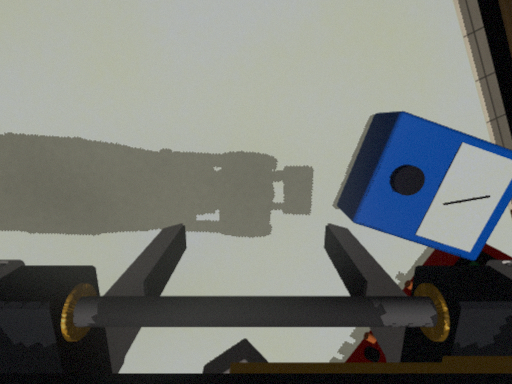

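The top view shows the holder around (280,180) and its black post at (282,204). The pin is near (277,180), the bracket at (395,218) and the reel at (378,178). Next I'll enlarge this area.

```bash
python3 - <<'E'
from h import *
p=np.load('top0.npz')['p']
save('topz',cv2.resize(p[115:245,195:345],None,fx=5,fy=4.6,interpolation=cv2.INTER_CUBIC)[:600])
save('topz2',cv2.resize(p[190:245,365:425],None,fx=10,fy=10,interpolation=cv2.INTER_CUBIC))
p=np.load('side0.npz')['p']
save('sidez',cv2.resize(p[160:345,200:400],None,fx=4,fy=3.2,interpolation=cv2.INTER_CUBIC))
E
```

```text
(no output)
```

View pics/topz.png

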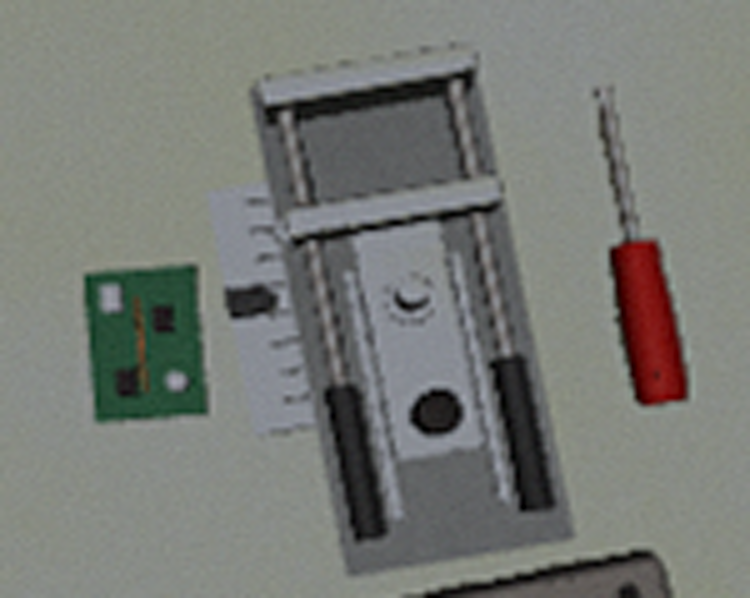

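View pics/topz2.png

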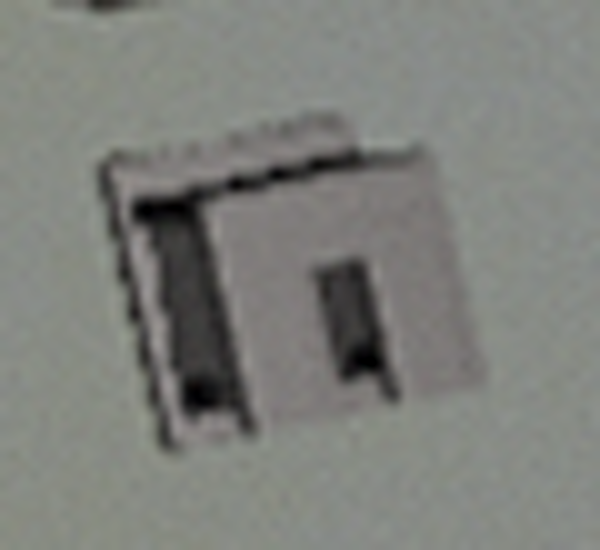

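View pics/sidez.png

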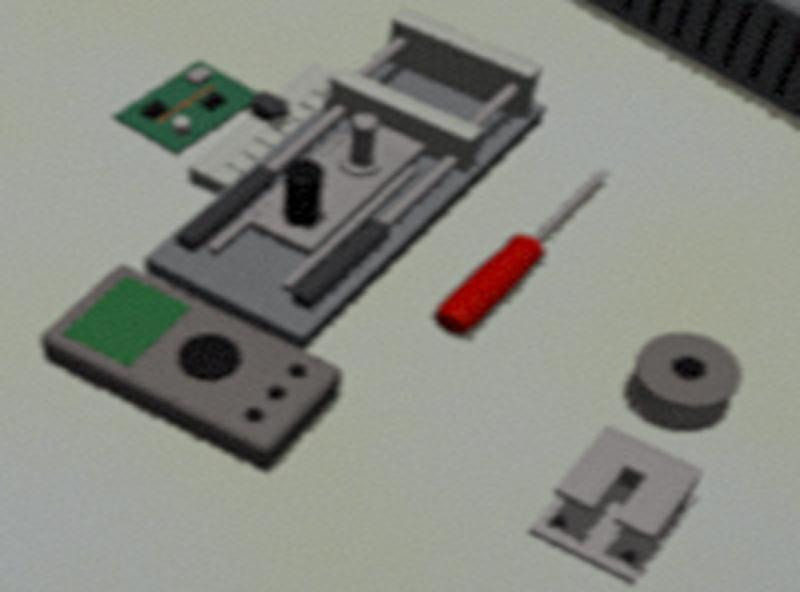

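```bash
cat >> h.py <<'E'
def ray(n,u,v,z,pose=None):
    c=optics.get_calibration(n);K=c['intrinsics']
    d=np.linalg.inv(K)@[u,v,1.]
    if n=='wrist':
        from scipy.spatial.transform import Rotation as Rr
        pos,rot=pose; R=Rr.from_euler('xyz',rot).as_matrix()
        H=c['hand_eye']; o=R@H[:3,3]+pos; w=R@H[:3,:3]@d
    else:
        o=-c['R'].T@c['t']; w=c['R'].T@d
    return o+w*(z-o[2])/w[2]
E
python3 - <<'E'
from h import *
T=lambda x,y:(195+(x+.5)/5-.5,115+(y+.5)/4.6-.5)
B=lambda x,y:(365+(x+.5)/10-.5,190+(y+.5)/10-.5)
S=lambda x,y:(200+(x+.5)/4-.5,160+(y+.5)/3.2-.5)
def q(s,cam,uv,z): print(s,ray(cam,*uv,z).round(1))
q('post','top',T(437,411),87); q('post','side',S(303,167),87)
q('pin','top',T(408,292),82); q('pin','side',S(364,120),82)
q('fixjaw L','top',T(262,105),70);q('fixjaw R','top',T(476,68),70)
q('slj L','top',T(292,235),60);q('slj R','top',T(500,200),60)
q('base nearL','top',T(350,575),20);q('base nearR','top',T(573,537),20)
q('base near','side',S(305,335),20);q('base nearL','side',S(150,265),20)
q('clip R tip','top',T(278,299),34)
for n,p in dict(fl=(205,195),fr=(430,150),nr=(488,388),nl=(245,432),slotcl=(318,265),slotcr=(368,258),slotnl=(345,382),slotnr=(397,402)).items(): q(n,'top',B(*p),56)
for n,p in dict(f=(610,428),r=(700,470),nr=(655,538),l=(555,490),sc1=(620,470),sc2=(645,480)).items(): q('side '+n,'side',S(*p),56)
E
```

```text
post [505.9 -47.8  87. ]
post [509.3 -46.6  87. ]
pin [563.4 -35.8  82. ]
pin [567.7 -37.3  82. ]
fixjaw L [657.7  29.2  70. ]
fixjaw R [675.2 -67.9  70. ]
slj L [594.4  16.1  60. ]
slj R [611.2 -78.9  60. ]
base nearL [423.7  -9.5  20. ]
base nearR [ 442.8 -114.9   20. ]
base near [ 446.5 -115.9   20. ]
base nearL [422.6 -15.2  20. ]
clip R tip [565.1  23.6  34. ]
fl [ 494.1 -281.7   56. ]
fr [ 504.  -332.3   56. ]
nr [ 450.5 -343.5   56. ]
nl [ 440.9 -289.1   56. ]
slotcl [ 478.2 -306.5   56. ]
slotcr [ 479.8 -317.7   56. ]
slotnl [ 452.  -311.7   56. ]
slotnr [ 447.5 -323.1   56. ]
side f [ 494.7 -283.9   56. ]
side r [ 504.9 -333.    56. ]
side nr [ 453.3 -345.9   56. ]
side l [ 441.9 -292.7   56. ]
side sc1 [ 475.8 -305.9   56. ]
side sc2 [ 479.6 -318.6   56. ]
```

Two-view rays agree to about 3 mm:

| Item | Estimate |
|---|---|
| Holder yaw | ≈ 10.4° |
| Post | ≈ (507,-47) |
| Pin | ≈ (565,-37) |
| Notch | ≈ (469,-313) |

I'll move to a viewing spot between the holder and the bracket, turning the jaws along the holder's y.

jog_arm(deltas="-40 -34 -20 0.17 94; -90 -78 -40 0.34 94; -140 -120 -50 0.51 94; -190 -162 -50 0.68 94; -240 -204 -50 0.85 94; -290 -247 -50 1.02 94; -340 -290 -50 1.19 94; -390 -333 -50 1.36 94; -440 -377 -50 1.53 94; -490 -420 -50 1.70 94")

```text
clock: 1.4
eef_pos: [484.5, -68.4, 229.9]
eef_rot: [3.142, -0.0, 0.983]
wrist_force: [1.2, 1.4, 0.4]
finger_gap: 94.3
```

```bash
python3 - <<'E'
from h import *
s=manip.read_state();print({k:s[k] for k in('clock','joints','eef_pos','eef_rot')})
E
```

```text
{'clock': 1.4, 'joints': array([-2.15266417e-01,  1.27050621e-01,  1.61343920e+00,  1.26188066e-04,
        1.40097479e+00,  3.72585753e-01]), 'eef_pos': array([484.51681327, -68.43929205, 229.85946837]), 'eef_rot': array([ 3.14151867e+00, -1.62452511e-04,  9.82922844e-01])}
```

jog_arm(deltas="-15 24 0 0.17 94; -31 47 0 0.34 94; -31 47 0 0.5 94; -31 47 0 0.66 94; -31 47 0 0.808 94; -31 47 0 0.808 94; -31 47 0 0.808 94; -31 47 0 0.808 94; -31 47 0 0.808 94; -31 47 0 0.808 94")

```text
clock: 2.65
eef_pos: [506.3, -118.1, 229.8]
eef_rot: [3.142, 0.0, 0.181]
wrist_force: [-0.0, -0.9, -0.5]
finger_gap: 94.0
```

```bash
python3 - <<'E'
from h import *
s=manip.read_state();print({k:s[k] for k in('clock','joints','eef_pos','eef_rot')})
p,d=optics.camera('wrist'); save('w1',cv2.resize(p,None,fx=1.5,fy=1.5,interpolation=cv2.INTER_CUBIC)); np.savez('w1.npz',p=p,d=d,pos=s['eef_pos'],rot=s['eef_rot'])
E
```

```text
{'clock': 2.65, 'joints': array([-2.99506205e-01,  1.97470310e-01,  1.53198276e+00, -5.15695056e-05,
        1.41214734e+00,  1.09002545e+00]), 'eef_pos': array([ 506.34467438, -118.06737443,  229.83338874]), 'eef_rot': array([3.14155109e+00, 3.04261447e-05, 1.81272821e-01])}
```

View pics/w1.png

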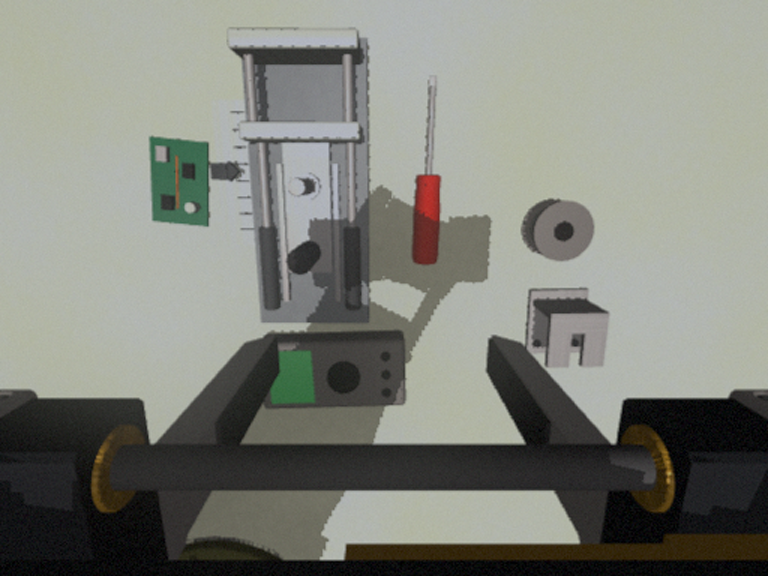

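The holder stands vertical in the wrist view, so the yaw of 0.181 is right. The bracket is at lower right (575,335) in the 1.5x picture, with its slot open downwards. Zooming to measure.

```bash
python3 - <<'E'
from h import *
p=np.load('w1.npz')['p']
a=cv2.resize(p[85:205,130:260],None,fx=6,fy=5,interpolation=cv2.INTER_CUBIC)
b=cv2.resize(p[185:250,345:410],None,fx=9,fy=9,interpolation=cv2.INTER_CUBIC)
save('w1a',a);save('w1b',b)
E
```

```text
(no output)
```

View pics/w1a.png

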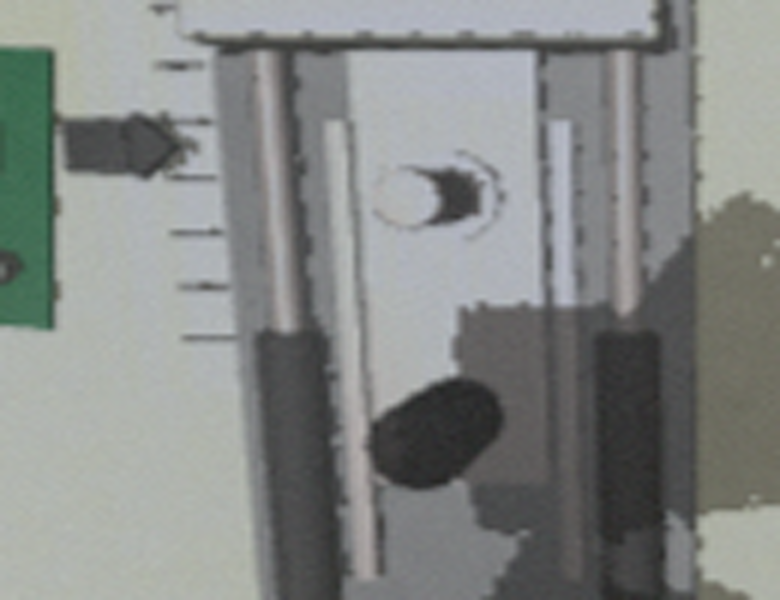

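View pics/w1b.png

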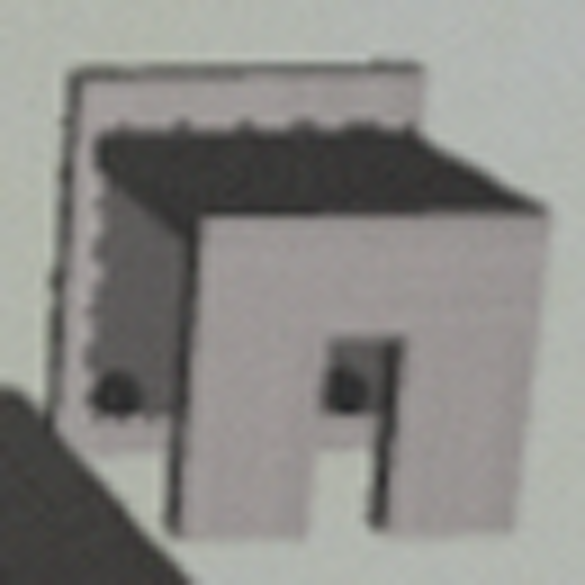

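```bash
python3 - <<'E'
from h import *
z=np.load('w1.npz');pose=(z['pos'],z['rot'])
A=lambda x,y:(130+(x+.5)/6-.5,85+(y+.5)/5-.5)
B=lambda x,y:(345+(x+.5)/9-.5,185+(y+.5)/9-.5)
def q(s,uv,zz): r=ray('wrist',*uv,zz,pose);print(s,r.round(1));return r
q('pintop',A(406,196),82);q('post top',A(405,444),87);q('clip tip',A(190,148),34)
q('sj L',A(205,38),60);q('sj R',A(655,40),60)
for n,xy in dict(fl=(200,213),fr=(548,213),nl=(182,535),nr=(515,535),scl=(328,340),scr=(403,340),snl=(305,533),snr=(388,530)).items():q(n,B(*xy),56)
E
```

```text
pintop [565.4 -37.4  82. ]
post top [506.7 -45.8  87. ]
clip tip [567.2  21.2  34. ]
sj L [594.7  12.5  60. ]
sj R [611. -79.  60.]
fl [ 494.1 -278.9   56. ]
fr [ 503.8 -331.7   56. ]
nl [ 441.7 -291.1   56. ]
nr [ 451.3 -343.5   56. ]
scl [ 477.7 -304.4   56. ]
scr [ 479.8 -315.9   56. ]
snl [ 445.6 -310.3   56. ]
snr [ 448.5 -323.2   56. ]
```

jog_arm(deltas="36 -34 20 0 94; 72.7 -69 50 0 94; 72.7 -69 80 0 94; 72.7 -69 105 0 94; 72.7 -69 105 0 94; 72.7 -69 105 0 94; 72.7 -69 105 0 94; 72.7 -69 105 0 94; 72.7 -69 105 0 94; 72.7 -69 105 0 94")

```text
clock: 3.95
eef_pos: [565.5, -37.1, 125.0]
eef_rot: [3.142, -0.0, 0.181]
wrist_force: [0.3, 0.7, -0.0]
finger_gap: 94.0
```

```bash
cat >> h.py <<'E'
def snap(n):
    s=manip.read_state();print({k:np.round(s[k],3) for k in('clock','joints','eef_pos','eef_rot','wrist_force','finger_gap')})
    p,d=optics.camera('wrist'); save(n,cv2.resize(p,None,fx=1.5,fy=1.5,interpolation=cv2.INTER_CUBIC)); np.savez(n+'.npz',p=p,d=d,pos=s['eef_pos'],rot=s['eef_rot'])
E
python3 -c "
from h import *
snap('w2')"
```

```text
{'clock': np.float64(3.95), 'joints': array([-0.13 ,  0.386,  1.538,  0.   ,  1.218,  1.26 ]), 'eef_pos': array([565.498, -37.133, 124.973]), 'eef_rot': array([ 3.142, -0.   ,  0.181]), 'wrist_force': array([ 0.328,  0.734, -0.008]), 'finger_gap': np.float64(93.983)}
```

View pics/w2.png

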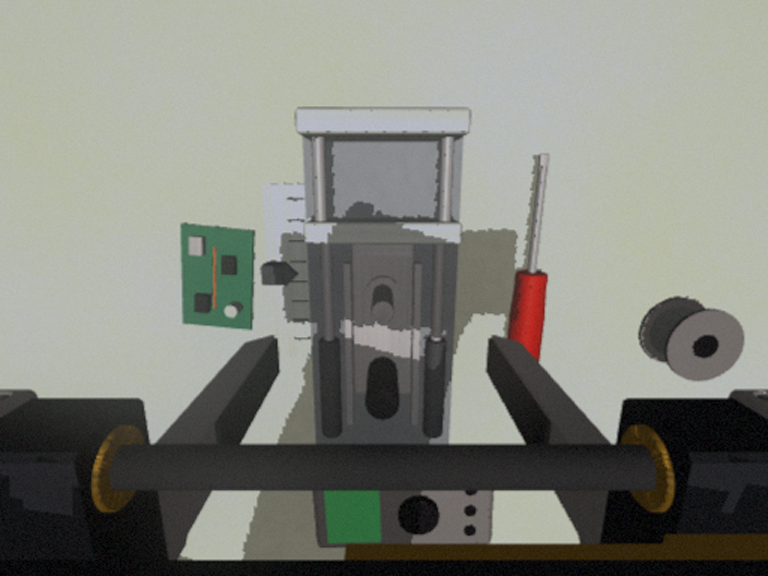

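The pin top is at (382,312), on the jaws' centre line (column 382). Going down and gripping.

```bash
python3 -c "
from h import *
z=np.load('w2.npz');pose=(z['pos'],z['rot'])
for n,u,v,h in [('pin',382,312,82),('post',382,405,87),('clip',298,272,34)]: print(n,ray('wrist',u/1.5,v/1.5,h,pose).round(1))"
```

```text
pin [564.8 -37.5  82. ]
post [506.  -48.2  87. ]
clip [568.7  23.5  34. ]
```

jog_arm(deltas="0 0 15 0 94; 0 0 35 0 94; 0 0 55 0 94; 0 0 65 0 94; 0 0 65 0 94; 0 0 65 0 0; 0 0 65 0 0; 0 0 65 0 0; 0 0 65 0 0; 0 0 65 0 0", squeeze=30)

```text
clock: 5.25
eef_pos: [565.5, -37.1, 59.9]
eef_rot: [3.142, -0.0, 0.181]
wrist_force: [-0.3, 0.4, -0.0]
finger_gap: 47.5
```

```bash
python3 -c "
from h import *
snap('w3')"
```

```text
{'clock': np.float64(5.25), 'joints': array([-0.13 ,  0.461,  1.595, -0.   ,  1.085,  1.26 ]), 'eef_pos': array([565.485, -37.117,  59.919]), 'eef_rot': array([ 3.142, -0.   ,  0.181]), 'wrist_force': array([-0.262,  0.4  , -0.023]), 'finger_gap': np.float64(47.482)}
```

View pics/w3.png

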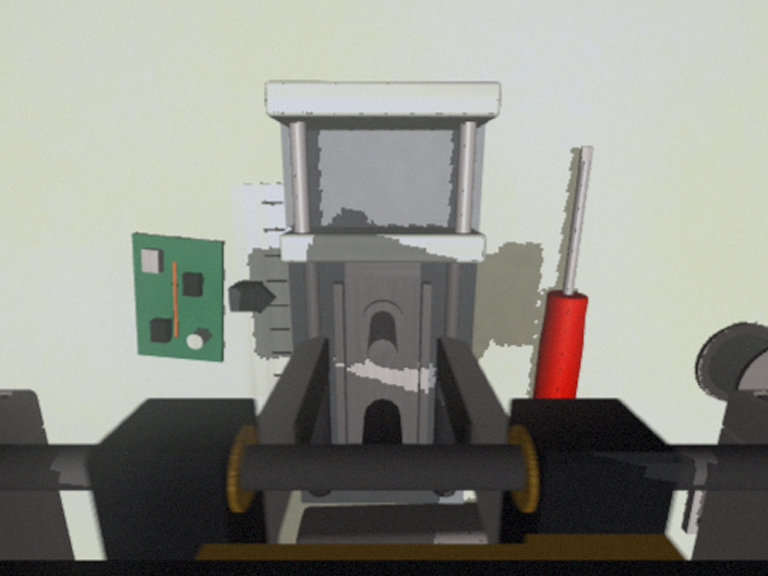

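The fingers are half closed and centred on the pin at (382,350). I'll finish closing, then begin the lift.

jog_arm(deltas="0 0 0 0 0; 0 0 0 0 0; 0 0 0 0 0; 0 0 0 0 0; 0 0 0 0 0; 0 0 0 0 0; 0 0 -4 0 0; 0 0 -10 0 0; 0 0 -18 0 0; 0 0 -26 0 0", squeeze=30)

```text
clock: 6.55
eef_pos: [565.6, -37.1, 86.6]
eef_rot: [3.141, -0.0, 0.181]
wrist_force: [0.8, 0.5, -0.1]
finger_gap: 0.5
```

```bash
python3 -c "
from h import *
snap('w4')"
```

```text
{'clock': np.float64(6.55), 'joints': array([-0.13 ,  0.428,  1.574, -0.   ,  1.139,  1.26 ]), 'eef_pos': array([565.579, -37.132,  86.65 ]), 'eef_rot': array([ 3.141, -0.   ,  0.181]), 'wrist_force': array([ 0.766,  0.537, -0.086]), 'finger_gap': np.float64(0.488)}
```

View pics/w4.png

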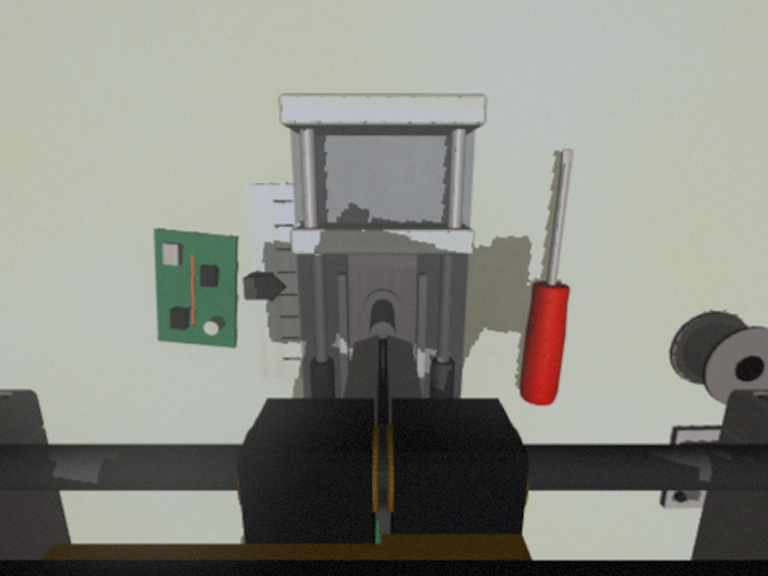

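The gap is 0.5 mm, so the grasp missed and the pin still stands in the bore in front of the fingers (382,315). I'll work out where the fingers really are from depth and the fixed cameras.

```bash
python3 - <<'E'
from h import *
z=np.load('w4.npz');d=z['d'];c=optics.get_calibration('wrist');H=c['hand_eye'];K=c['intrinsics']
for v in range(196,275,6):
  for u in (245,254,262):
    X=np.linalg.inv(K)@[u,v,1]*d[v,u]; X=H[:3,:3]@X+H[:3,3]; print((u,v),d[v,u].round(0),X.round(1),end=' | ')
  print()
p,dd=optics.camera('side');np.savez('s1.npz',p=p,d=dd)
save('s1',cv2.resize(p[40:280,180:400],None,fx=3.3,fy=2.5,interpolation=cv2.INTER_CUBIC))
E
```

```text
(245, 196) 268.0 [ 7.5 -8.9 54.5] | (254, 196) 264.0 [ 8.3 -0.4 51.2] | (262, 196) 264.0 [ 8.4  7.  51. ] | 
(245, 202) 265.0 [ 2.7 -8.8 50.9] | (254, 202) 253.0 [ 6.1 -0.4 38.7] | (262, 202) 266.0 [ 2.3  7.1 52. ] | 
(245, 208) 266.0 [-3.1 -8.9 50.6] | (254, 208) 233.0 [ 6.6 -0.3 18.8] | (262, 208) 268.0 [-3.4  7.1 51.7] | 
(245, 214) 273.0 [-10.7  -9.1  55.6] | (254, 214) 220.0 [ 6.  -0.3  4.7] | (262, 214) 233.0 [ 2.1  6.2 16.9] | 
(245, 220) 275.0 [-16.7  -9.2  55.5] | (254, 220) 221.0 [ 1.2 -0.3  4.4] | (262, 220) 223.0 [0.5 6.  6.6] | 
(245, 226) 184.0 [  9.6  -6.  -30.9] | (254, 226) 189.0 [  8.1  -0.2 -27. ] | (262, 226) 184.0 [  9.8   5.  -31.6] | 
(245, 232) 174.0 [  9.7  -5.7 -41.6] | (254, 232) 177.0 [  8.5  -0.2 -38.6] | (262, 232) 175.0 [  9.4   4.7 -41.1] | 
(245, 238) 165.0 [  9.6  -5.4 -50.9] | (254, 238) 167.0 [  8.9  -0.2 -49.1] | (262, 238) 164.0 [ 10.1   4.5 -52. ] | 
(245, 244) 157.0 [  9.7  -5.1 -59.4] | (254, 244) 160.0 [  8.3  -0.1 -56.3] | (262, 244) 158.0 [  9.2   4.3 -58.4] | 
(245, 250) 149.0 [ 10.   -4.8 -67.8] | (254, 250) 154.0 [  7.6  -0.1 -62.5] | (262, 250) 150.0 [  9.6   4.1 -66.9] | 
(245, 256) 142.0 [ 10.3  -4.6 -75.1] | (254, 256) 146.0 [  8.4  -0.1 -71.4] | (262, 256) 142.0 [ 10.1   3.9 -74.7] | 
(245, 262) 137.0 [  9.3  -4.4 -79.6] | (254, 262) 140.0 [  8.4  -0.1 -77.7] | (262, 262) 137.0 [  9.5   3.8 -79.9] | 
(245, 268) 82.0 [  33.9   -2.5 -130.1] | (254, 268) 134.0 [  8.   -0.1 -83.1] | (262, 268) 83.0 [  33.7    2.4 -129.8] | 
(245, 274) 80.0 [  33.3   -2.4 -132.5] | (254, 274) 129.0 [  8.   -0.  -88.6] | (262, 274) 79.0 [  33.7    2.3 -133.2] |
```

View pics/s1.png

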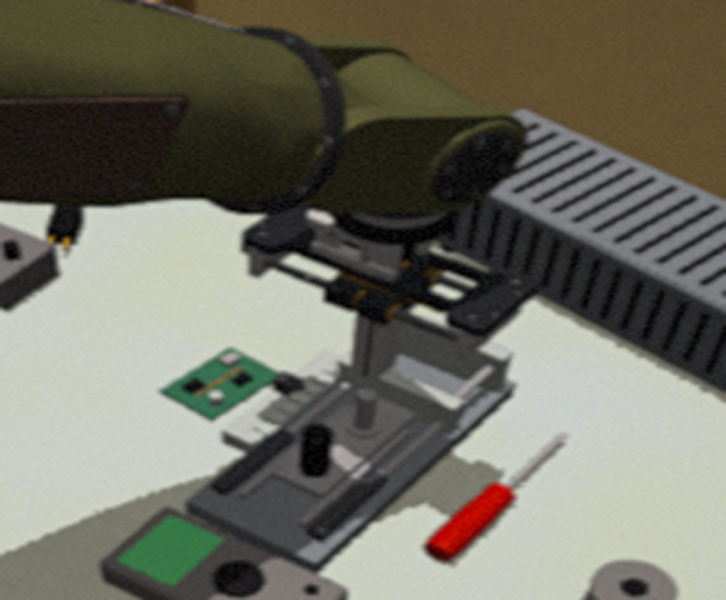

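```bash
python3 - <<'E'
from h import *
c=optics.get_calibration('side')
def pr(X):
    x=c['R']@X+c['t']; x=c['intrinsics']@x; return x[:2]/x[2]
z=np.load('s1.npz')
for h in (72.6,86.6,100,117,130,160): 
  u,v=pr(np.array([565.6,-37.1,h])); print(h,(u,v),'crop',((u-180)*3.3,(v-40)*2.5))
d=z['d'];K=c['intrinsics']
def pt(u,v):
  X=np.linalg.inv(K)@[u,v,1]*d[v,u]; return c['R'].T@(X-c['t'])
for v in range(160,215,3): print(v,[pt(u,v).round(0).tolist() for u in (289,291,293)])
print(manip.tcp_to_tips,[a for a in dir(manip) if a[0]!='_'])
save('s1c',cv2.resize(z['p'][140:230,250:340],None,fx=6.6,fy=6.6,interpolation=cv2.INTER_CUBIC))
E
```

```text
72.6 (np.float64(289.6471778091162), np.float64(200.19187261397573)) crop (np.float64(361.8356867700835), np.float64(400.47968153493935))
86.6 (np.float64(290.0545409731525), np.float64(196.28343357095918)) crop (np.float64(363.17998521140316), np.float64(390.70858392739797))
100 (np.float64(290.4520527948813), np.float64(192.4695130664354)) crop (np.float64(364.4917742231083), np.float64(381.1737826660885))
117 (np.float64(290.96740892515834), np.float64(187.52493732061913)) crop (np.float64(366.1924494530225), np.float64(368.8123433015478))
130 (np.float64(291.3701069916613), np.float64(183.66125747761947)) crop (np.float64(367.5213530724823), np.float64(359.1531436940487))
160 (np.float64(292.32913352382405), np.float64(174.4598935043659)) crop (np.float64(370.68614062861934), np.float64(336.1497337609148))
160 [[535.0, -50.0, 236.0], [538.0, -53.0, 235.0], [541.0, -55.0, 235.0]]
163 [[535.0, -50.0, 227.0], [536.0, -56.0, 231.0], [538.0, -59.0, 232.0]]
166 [[539.0, -49.0, 215.0], [538.0, -54.0, 220.0], [540.0, -58.0, 221.0]]
169 [[557.0, -34.0, 181.0], [558.0, -38.0, 184.0], [560.
[... 451 characters left out ...]
0, 131.0]]
190 [[600.0, -4.0, 53.0], [559.0, -44.0, 120.0], [561.0, -47.0, 121.0]]
193 [[600.0, -4.0, 42.0], [599.0, -12.0, 49.0], [601.0, -15.0, 51.0]]
196 [[565.0, -35.0, 86.0], [569.0, -37.0, 85.0], [573.0, -39.0, 83.0]]
199 [[561.0, -38.0, 82.0], [563.0, -43.0, 85.0], [568.0, -45.0, 82.0]]
202 [[562.0, -38.0, 70.0], [561.0, -45.0, 77.0], [568.0, -46.0, 72.0]]
205 [[559.0, -42.0, 65.0], [562.0, -45.0, 65.0], [568.0, -46.0, 61.0]]
208 [[25.0, -486.0, 922.0], [564.0, -45.0, 53.0], [572.0, -44.0, 45.0]]
211 [[559.0, -44.0, 44.0], [563.0, -47.0, 44.0], [572.0, -45.0, 35.0]]
214 [[558.0, -46.0, 36.0], [561.0, -49.0, 36.0], [565.0, -52.0, 35.0]]
14.0 ['Unreachable', 'read_state', 'tcp_to_tips']
```

View pics/s1c.png

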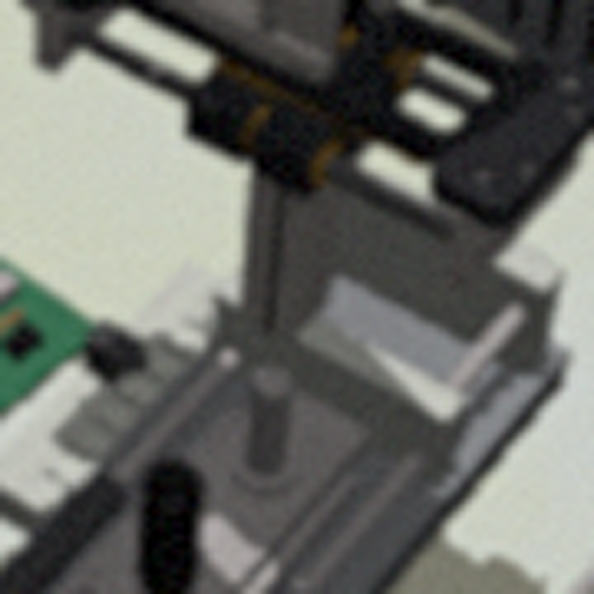

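Both cameras agree. The fingertips are about 31 mm behind the reported TCP: world z ≈ 118 while the TCP reads 86.6, though `tcp_to_tips` says +14. The gripper body is shifted by the same ≈45 mm, so the real grasp point is about 50 mm behind the reported TCP. Nothing was touched. I'll correct for this and put the tips at z≈46, which is a reported z of 15.

jog_arm(deltas="0 0 0 0 46; 0 0 0 0 46; 0 0 0 0 46; 0 0 5 0 46; 0 0 15 0 46; 0 0 30 0 46; 0 0 45 0 46; 0 0 52 0 46; 0 0 52 0 46; 0 0 52 0 46")

```text
clock: 7.9
eef_pos: [565.8, -37.1, 34.3]
eef_rot: [3.141, -0.001, 0.181]
wrist_force: [-0.0, -0.5, -0.1]
finger_gap: 46.0
```

```bash
python3 -c "
from h import *
snap('w5')"
```

```text
{'clock': np.float64(7.9), 'joints': array([-0.13 ,  0.496,  1.611,  0.   ,  1.034,  1.26 ]), 'eef_pos': array([565.763, -37.141,  34.261]), 'eef_rot': array([ 3.141e+00, -1.000e-03,  1.810e-01]), 'wrist_force': array([-0.012, -0.506, -0.112]), 'finger_gap': np.float64(45.992)}
```

View pics/w5.png

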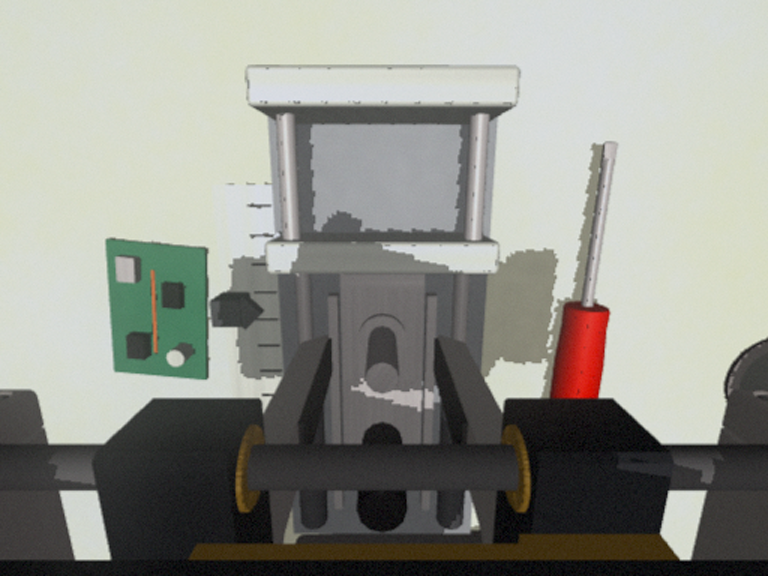

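The pin top (382,378) is now between the fingers. Going 19 mm further down and closing.

jog_arm(deltas="0 0 10 0 46; 0 0 19 0 46; 0 0 19 0 46; 0 0 19 0 0; 0 0 19 0 0; 0 0 19 0 0; 0 0 19 0 0; 0 0 19 0 0; 0 0 19 0 0; 0 0 19 0 0", squeeze=30)

```text
clock: 9.2
eef_pos: [565.6, -37.1, 15.0]
eef_rot: [3.142, -0.0, 0.181]
wrist_force: [-0.6, 0.0, 2.8]
finger_gap: 13.7
```

```bash
python3 -c "
from h import *
snap('w6')"
```

```text
{'clock': np.float64(9.2), 'joints': array([-0.13 ,  0.523,  1.622,  0.   ,  0.996,  1.26 ]), 'eef_pos': array([565.556, -37.088,  14.996]), 'eef_rot': array([ 3.142, -0.   ,  0.181]), 'wrist_force': array([-0.552,  0.01 ,  2.785]), 'finger_gap': np.float64(13.688)}
```

View pics/w6.png

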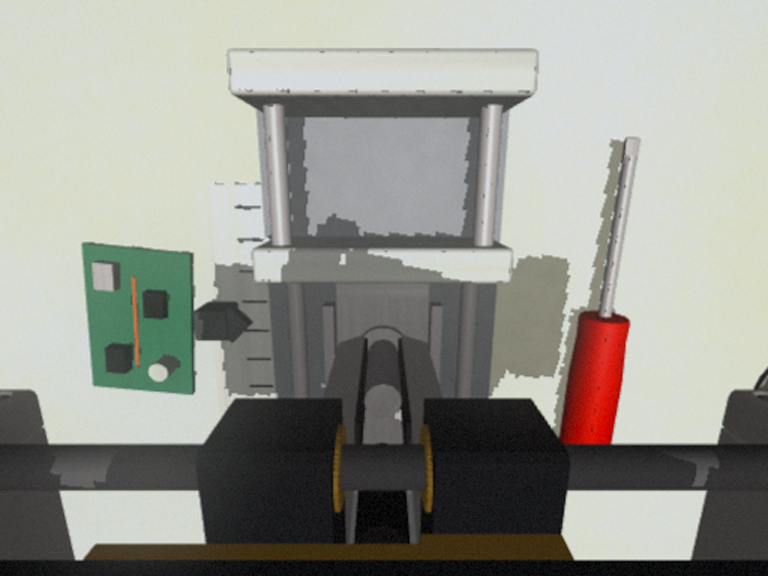

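Gripped: the gap is 13.7 mm around the 14 mm grip. Lifting straight up.

jog_arm(deltas="0 0 -3 0 0; 0 0 -10 0 0; 0 0 -20 0 0; 0 0 -30 0 0; 0 0 -42 0 0; 0 0 -54 0 0; 0 0 -64 0 0; 0 0 -72 0 0; 0 0 -75 0 0; 0 0 -75 0 0")

```text
clock: 10.5
eef_pos: [565.4, -37.1, 89.8]
eef_rot: [-3.142, 0.0, 0.181]
wrist_force: [-0.3, 0.0, -0.5]
finger_gap: 13.6
```

```bash
python3 -c "
from h import *
snap('w7')"
```

```text
{'clock': np.float64(10.5), 'joints': array([-0.13 ,  0.424,  1.571,  0.   ,  1.146,  1.26 ]), 'eef_pos': array([565.416, -37.09 ,  89.804]), 'eef_rot': array([-3.142,  0.   ,  0.181]), 'wrist_force': array([-0.292,  0.003, -0.542]), 'finger_gap': np.float64(13.567)}
```

View pics/w7.png

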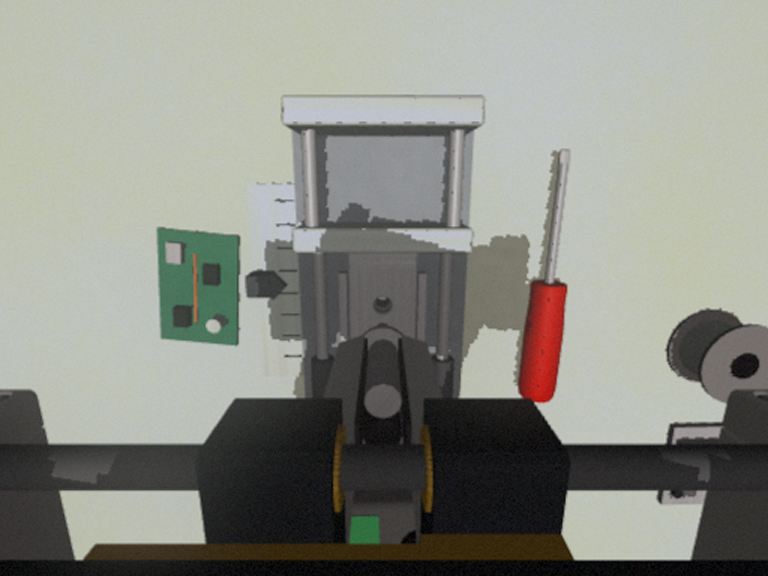

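The pin is out and the empty bore shows at (382,303). Carrying it over the slot.

jog_arm(deltas="-9 15 0 0 0; -28 48 0 0 0; -52 90 0 0 0; -76 132 0 0 0; -100 174 0 0 0; -122 212 0 0 0; -138 240 0 0 0; -146.4 253 0 0 0; -146.4 253 0 0 0; -146.4 253 0 0 0")

```text
clock: 11.8
eef_pos: [467.2, -311.4, 89.8]
eef_rot: [-3.141, 0.0, 0.182]
wrist_force: [0.2, 0.0, -0.3]
finger_gap: 13.8
```

```bash
python3 -c "
from h import *
snap('w8')
p=np.load('w8.npz')['p']; save('w8z',cv2.resize(p[170:290,190:320],None,fx=6,fy=5,interpolation=cv2.INTER_CUBIC))
p,d=optics.camera('top');np.savez('t8.npz',p=p,d=d);save('t8',cv2.resize(p[170:250,350:440],None,fx=7,fy=7,interpolation=cv2.INTER_CUBIC))
p,d=optics.camera('side');np.savez('s8.npz',p=p,d=d);save('s8',cv2.resize(p[220:360,300:400],None,fx=5,fy=4,interpolation=cv2.INTER_CUBIC))
"
```

```text
{'clock': np.float64(11.8), 'joints': array([-0.653,  0.414,  1.587,  0.   ,  1.141,  0.736]), 'eef_pos': array([ 467.198, -311.437,   89.791]), 'eef_rot': array([-3.141,  0.   ,  0.182]), 'wrist_force': array([ 0.198,  0.013, -0.322]), 'finger_gap': np.float64(13.789)}
```

View pics/w8.png

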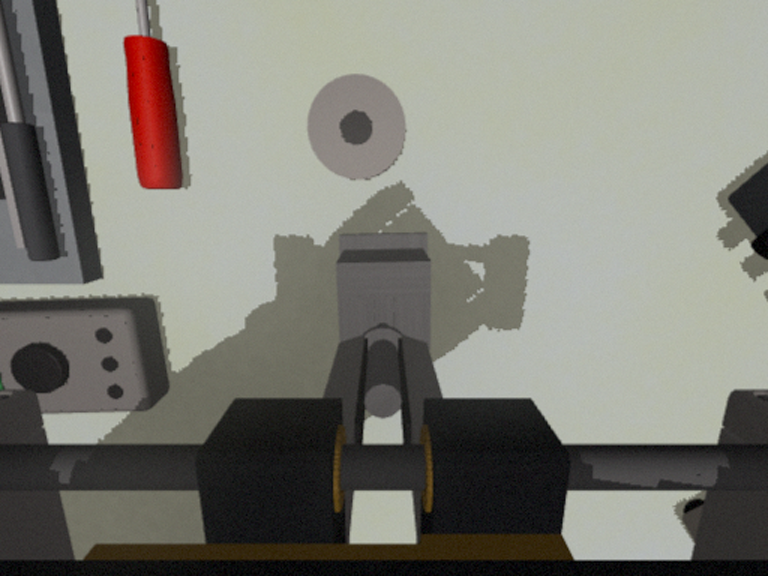

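View pics/s8.png

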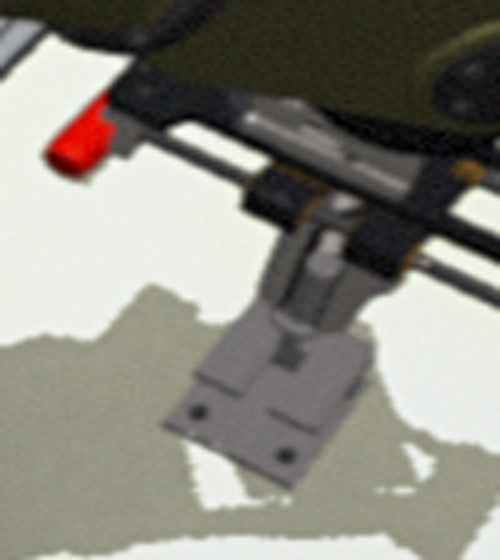

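```bash
python3 - <<'E'
from h import *
z=np.load('w8.npz');pose=(z['pos'],z['rot']);p=z['p']
g=cv2.GaussianBlur(cv2.cvtColor(p,cv2.COLOR_RGB2GRAY),(3,3),0).astype(int)
for v in (180,188,196,204,210,214,218): print(v,g[v,216:234].tolist(),g[v,276:296].tolist())
print('col',g[165:185,250].tolist(),g[165:185,262].tolist())
def inb(X):
    dx=X[0]-pose[0][0];dy=X[1]-pose[0][1];c,s=np.cos(.182),np.sin(.182);return round(c*dx+s*dy,2),round(-s*dx+c*dy,2)
for u,v in [(225,176),(286.5,176),(225.5,205),(286.5,205)]:
    X=ray('wrist',u,v,56,pose);print(u,v,X.round(1),inb(X))
save('w8z',cv2.resize(p[150:240,205:305],None,fx=7,fy=6.6,interpolation=cv2.INTER_CUBIC))
s=np.load('s8.npz')['p'];save('s8z',cv2.resize(s[285:345,325:385],None,fx=10,fy=10,interpolation=cv2.INTER_CUBIC))
E
```

```text
180 [113, 113, 112, 112, 112, 111, 110, 106, 100, 96, 96, 95, 95, 96, 96, 95, 96, 96] [98, 98, 98, 98, 98, 99, 99, 99, 98, 98, 101, 107, 112, 113, 114, 115, 115, 115, 114, 114]
188 [113, 113, 111, 111, 111, 111, 111, 109, 102, 96, 94, 94, 94, 93, 94, 94, 95, 95] [96, 96, 96, 97, 98, 97, 96, 96, 97, 98, 100, 106, 111, 112, 112, 112, 112, 113, 114, 114]
196 [112, 113, 114, 113, 112, 111, 110, 108, 104, 97, 93, 93, 93, 94, 93, 93, 93, 93] [94, 94, 94, 94, 95, 95, 93, 93, 93, 93, 97, 106, 112, 114, 114, 112, 111, 111, 111, 112]
204 [111, 112, 111, 111, 111, 111, 111, 111, 107, 100, 93, 92, 92, 93, 92, 91, 91, 92] [94, 94, 94, 94, 94, 94, 93, 92, 94, 95, 98, 104, 110, 112, 111, 111, 112, 112, 112, 111]
210 [109, 110, 110, 110, 110, 110, 109, 109, 106, 100, 94, 91, 91, 92, 92, 92, 91, 91] [94, 95, 95, 95, 94, 93, 92, 92, 94, 95, 98, 105, 110, 111, 111, 111, 112, 112, 112, 112]
214 [111, 110, 110, 110, 110, 109, 108, 109, 108, 102, 94, 91, 92, 92, 92, 91, 91, 90] [93, 94, 93, 93, 94, 93, 92, 91, 91, 93, 98, 106, 111, 112, 111, 112, 112, 112, 113, 113]
218 [110, 110, 110, 111, 111, 110, 109, 109, 107, 103, 96, 90, 90, 91, 91, 91, 90, 90] [92, 94, 94, 93, 92, 92, 91, 91, 92, 93, 97, 105, 111, 112, 111, 111, 112, 113, 113, 112]
col [92, 77, 64, 60, 60, 60, 60, 59, 61, 71, 86, 95, 95, 94, 95, 96, 97, 97, 96, 95] [87, 72, 63, 60, 60, 59, 59, 59, 63, 74, 88, 95, 96, 96, 96, 96, 96, 97, 98, 97]
225 176 [ 492.6 -281.3   56. ] (np.float64(30.42), np.float64(25.0))
286.5 176 [ 502.  -332.7   56. ] (np.float64(30.42), np.float64(-27.24))
225.5 205 [ 467.3 -285.7   56. ] (np.float64(4.76), np.float64(25.27))
286.5 205 [ 476.9 -338.1   56. ] (np.float64(4.75), np.float64(-27.97))
```

View pics/w8z.png

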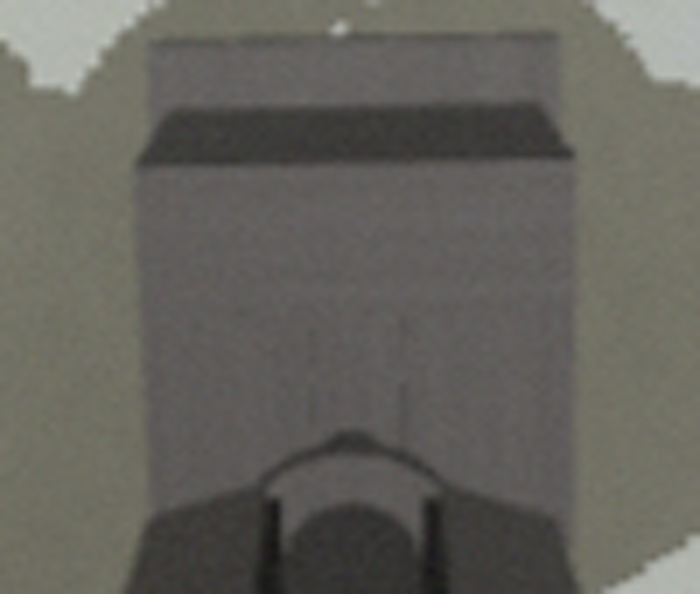

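View pics/s8z.png

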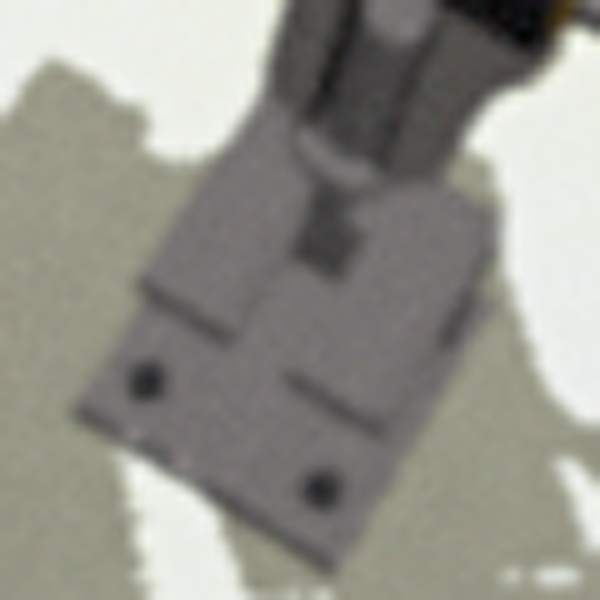

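In the wrist view the plate edges are at columns 224 and 287, and faint slot edges show. The slot centre line is about 1 mm to the right of the pin, and the far edge is 30 mm ahead, which matches the geometry. I'll shift +1.1 mm in y and -2 mm in x, then lower the shank gently.

jog_arm(deltas="-2 1.1 0 0 0; -2 1.1 6 0 0; -2 1.1 13 0 0; -2 1.1 18 0 0; -2 1.1 22 0 0; -2 1.1 25 0 0; -2 1.1 28 0 0; -2 1.1 31 0 0; -2 1.1 34 0 0; -2 1.1 36 0 0")

```text
clock: 13.2
eef_pos: [465.1, -313.8, 53.7]
eef_rot: [-3.142, 0.0, 0.181]
wrist_force: [-0.6, -0.0, -2.1]
finger_gap: 13.1
```

```bash
python3 -c "
from h import *
snap('w9')
p=np.load('w9.npz')['p'];save('w9z',cv2.resize(p[150:290,205:305],None,fx=6,fy=4.2,interpolation=cv2.INTER_CUBIC))
p,d=optics.camera('side');save('s9',cv2.resize(p[275:345,320:390],None,fx=8,fy=8,interpolation=cv2.INTER_CUBIC))
"
```

```text
{'clock': np.float64(13.2), 'joints': array([-0.659,  0.458,  1.616, -0.   ,  1.067,  0.731]), 'eef_pos': array([ 465.141, -313.75 ,   53.659]), 'eef_rot': array([-3.142,  0.   ,  0.181]), 'wrist_force': array([-0.591, -0.024, -2.056]), 'finger_gap': np.float64(13.09)}
```

View pics/s9.png

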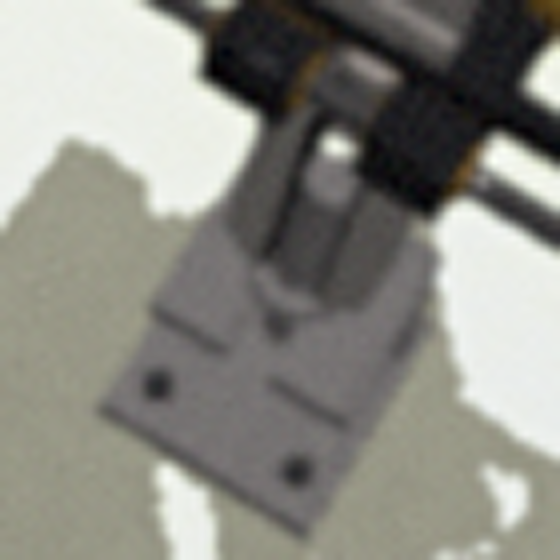

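View pics/w9z.png

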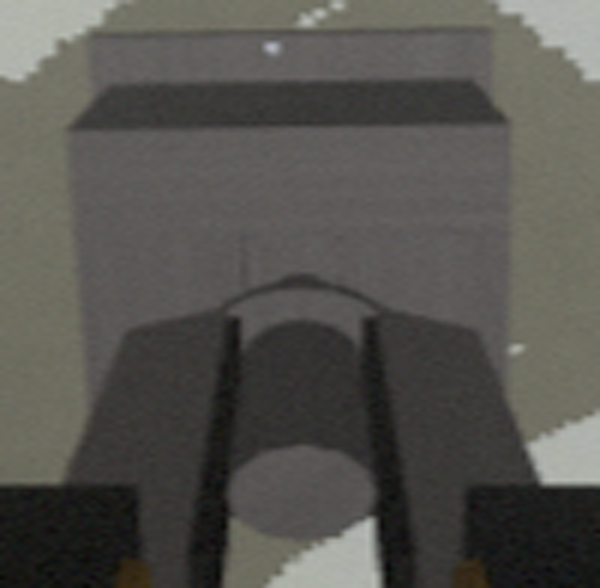

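The shank tip is in the slot with no resistance. The pin now sits about 1.2 mm too far right (plate centre column 254 against pin 255.5), so I'll shift back 1 mm and lower on.

jog_arm(deltas="0 -0.5 0 0 0; 0 -1 0 0 0; 0 -1 2 0 0; 0 -1 4 0 0; 0 -1 6 0 0; 0 -1 8 0 0; 0 -1 10 0 0; 0 -1 12 0 0; 0 -1 14 0 0; 0 -1 14 0 0")

```text
clock: 14.55
eef_pos: [464.9, -312.7, 39.7]
eef_rot: [-3.141, 0.0, 0.181]
wrist_force: [-0.9, -0.3, -1.1]
finger_gap: 13.4
```

```bash
python3 -c "
from h import *
snap('w10')
p=np.load('w10.npz')['p'];save('w10z',cv2.resize(p[150:290,205:305],None,fx=6,fy=4.2,interpolation=cv2.INTER_CUBIC))
p,d=optics.camera('side');save('s10',cv2.resize(p[275:345,320:390],None,fx=8,fy=8,interpolation=cv2.INTER_CUBIC))
"
```

```text
{'clock': np.float64(14.55), 'joints': array([-0.657,  0.476,  1.627, -0.   ,  1.039,  0.733]), 'eef_pos': array([ 464.906, -312.698,   39.659]), 'eef_rot': array([-3.141,  0.   ,  0.181]), 'wrist_force': array([-0.945, -0.316, -1.056]), 'finger_gap': np.float64(13.411)}
```

View pics/s10.png

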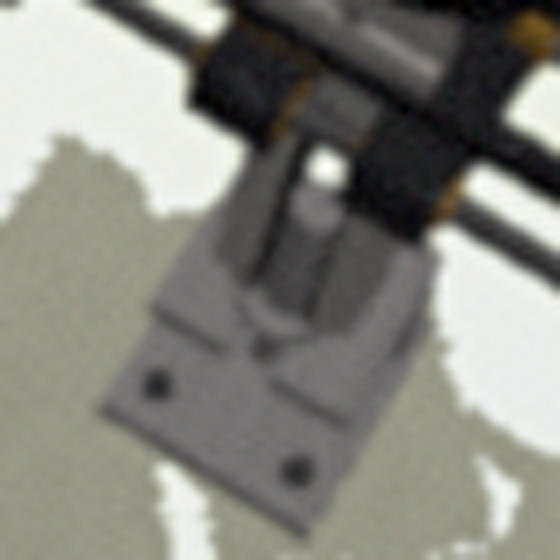

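View pics/w10z.png

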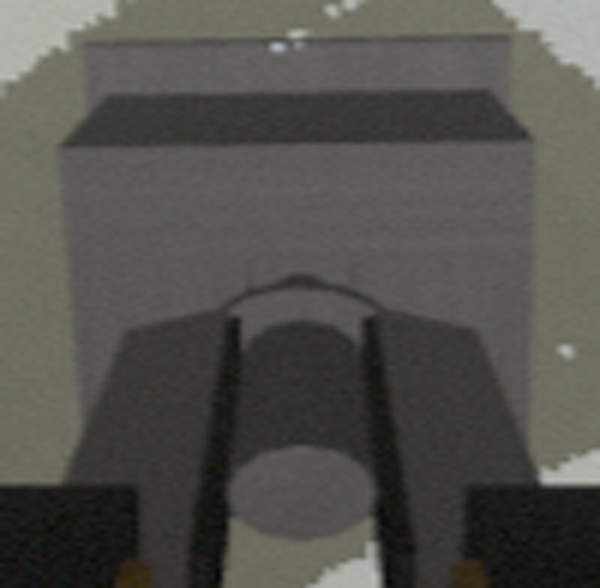

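The pin sits in the slot (edges at 250 and 350, collar apex at 302) with its collar about 0.7 mm above the plate. Settling it and letting go.

jog_arm(deltas="0 0 0.8 0 0; 0 0 0.8 0 0; 0 0 0.8 0 18; 0 0 0.8 0 24; 0 0 0.8 0 44; 0 0 0.8 0 44; 0 0 0.8 0 44; 0 0 0.8 0 44; 0 0 0.8 0 44; 0 0 0.8 0 44")

```text
clock: 15.9
eef_pos: [465.0, -312.8, 39.1]
eef_rot: [3.142, 0.0, 0.181]
wrist_force: [0.3, -0.0, 1.0]
finger_gap: 44.1
```

```bash
python3 -c "
from h import *
snap('w11')
p,d=optics.camera('side');save('s11',cv2.resize(p[275:345,320:390],None,fx=8,fy=8,interpolation=cv2.INTER_CUBIC))
"
```

```text
{'clock': np.float64(15.9), 'joints': array([-0.658,  0.477,  1.627, -0.   ,  1.037,  0.733]), 'eef_pos': array([ 464.985, -312.787,   39.054]), 'eef_rot': array([3.142, 0.   , 0.181]), 'wrist_force': array([ 0.334, -0.042,  0.959]), 'finger_gap': np.float64(44.083)}
```

View pics/w11.png

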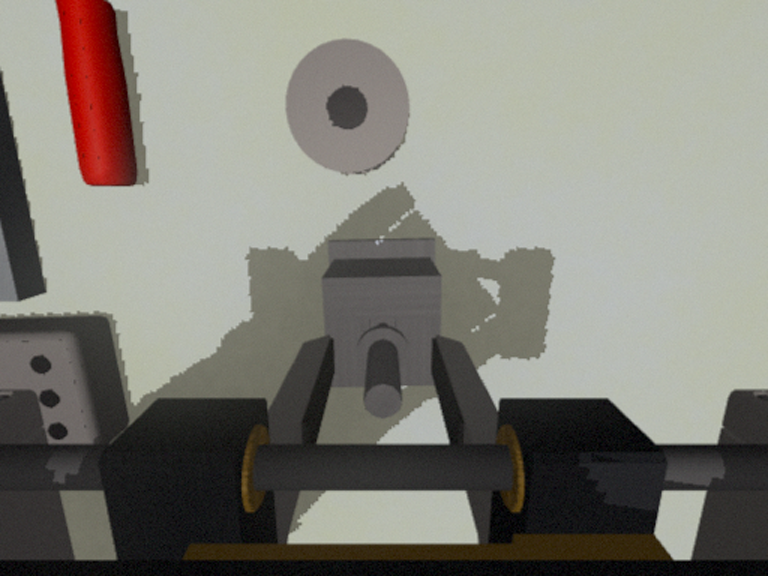

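View pics/s11.png

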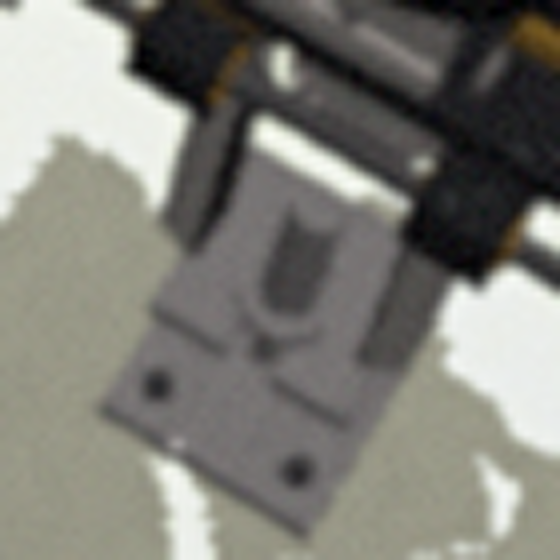

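The pin hangs upright and free, its collar on the plate. I'll rise clear and move over to the post.

jog_arm(deltas="0 0 -8 0 46; 0 0 -24 0 46; 0 0 -44 0 46; 0 0 -60 0 46; 8 -23 -66 0 46; 24 -70 -66 0 46; 44 -126 -66 0 46; 64 -184 -66 0 46; 80 -230 -66 0 46; 88.4 -253 -66 0 46")

```text
clock: 17.25
eef_pos: [506.7, -45.8, 106.0]
eef_rot: [3.141, -0.001, 0.183]
wrist_force: [0.9, 0.1, -0.7]
finger_gap: 46.1
```

jog_arm(deltas="0 0 0 0 46; 0 0 0 0 46; 0 0 0 0 46; 0 0 0 0 46; 0 0 0 0 46; 0 0 0 0 46; 0 0 0 0 46; 0 0 0 0 46; 0 0 0 0 46; 0 0 0 0 46")

```text
clock: 18.5
eef_pos: [506.4, -47.9, 105.0]
eef_rot: [-3.142, 0.0, 0.181]
wrist_force: [0.1, -0.2, -0.5]
finger_gap: 46.1
```

```bash
python3 -c "
from h import *
snap('w12')
"
```

```text
{'clock': np.float64(18.5), 'joints': array([-0.166,  0.286,  1.723,  0.   ,  1.133,  1.224]), 'eef_pos': array([506.45 , -47.94 , 105.036]), 'eef_rot': array([-3.142,  0.   ,  0.181]), 'wrist_force': array([ 0.138, -0.153, -0.54 ]), 'finger_gap': np.float64(46.076)}
```

View pics/w12.png

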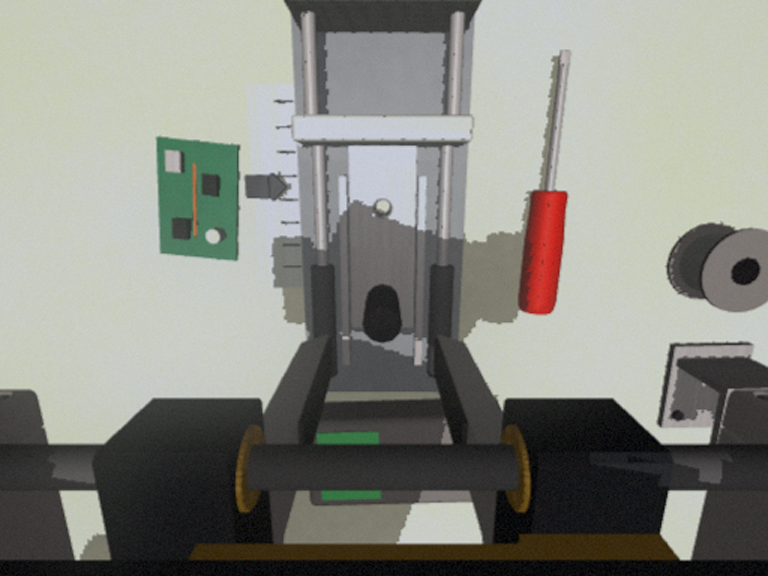

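The post (382,315) is centred between the fingers. Descending 92 mm so the real grasp height is ≈63, then gripping.

jog_arm(deltas="0 0 10 0 46; 0 0 28 0 46; 0 0 48 0 46; 0 0 68 0 46; 0 0 84 0 46; 0 0 92 0 46; 0 0 92 0 46; 0 0 92 0 0; 0 0 92 0 0; 0 0 92 0 0", squeeze=45)

```text
clock: 19.8
eef_pos: [506.6, -47.5, 13.4]
eef_rot: [-3.141, -0.001, 0.181]
wrist_force: [-0.8, 0.5, 4.5]
finger_gap: 21.9
```

jog_arm(deltas="0 0 0 0 0; 0 0 0 0 0; 0 0 0 0 0; 0 0 0 0 0; -2 0 0 0 0; -6 0 0 0 0; -12 0 0 0 0; -18 0 0 0 0; -22 0 0 0 0; -24 0 0 0 0")

```text
clock: 21.05
eef_pos: [483.6, -51.8, 13.4]
eef_rot: [-3.141, -0.002, 0.181]
wrist_force: [4.7, 7.3, -0.9]
finger_gap: 21.4
```

```bash
python3 -c "
from h import *
snap('w13')
"
```

```text
{'clock': np.float64(21.05), 'joints': array([-1.830e-01,  3.750e-01,  1.854e+00,  1.000e-03,  9.100e-01,
        1.207e+00]), 'eef_pos': array([483.59 , -51.779,  13.446]), 'eef_rot': array([-3.141e+00, -2.000e-03,  1.810e-01]), 'wrist_force': array([ 4.744,  7.334, -0.859]), 'finger_gap': np.float64(21.409)}
```

View pics/w13.png

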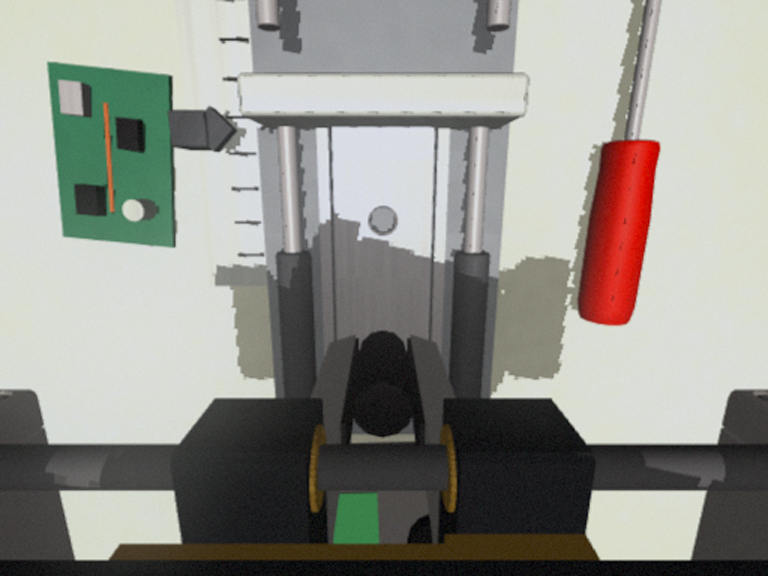

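The jaw has followed about 23 mm. I'll look for the jaw pointer and the mark tip in the fixed views.

```bash
python3 -c "
from h import *
p,d=optics.camera('side');np.savez('s13.npz',p=p,d=d);save('s13',cv2.resize(p[160:230,230:320],None,fx=8,fy=8,interpolation=cv2.INTER_CUBIC))
p,d=optics.camera('top');np.savez('t13.npz',p=p,d=d);save('t13',cv2.resize(p[130:220,225:325],None,fx=7,fy=6.6,interpolation=cv2.INTER_CUBIC))
p=np.load('w13.npz')['p'];save('w13z',cv2.resize(p[30:130,100:200],None,fx=6,fy=6,interpolation=cv2.INTER_CUBIC))
"
```

```text
(no output)
```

View pics/s13.png

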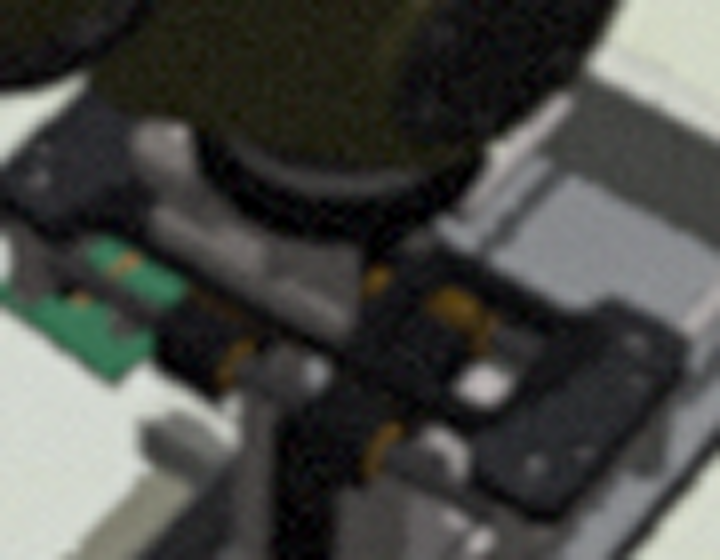

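View pics/t13.png

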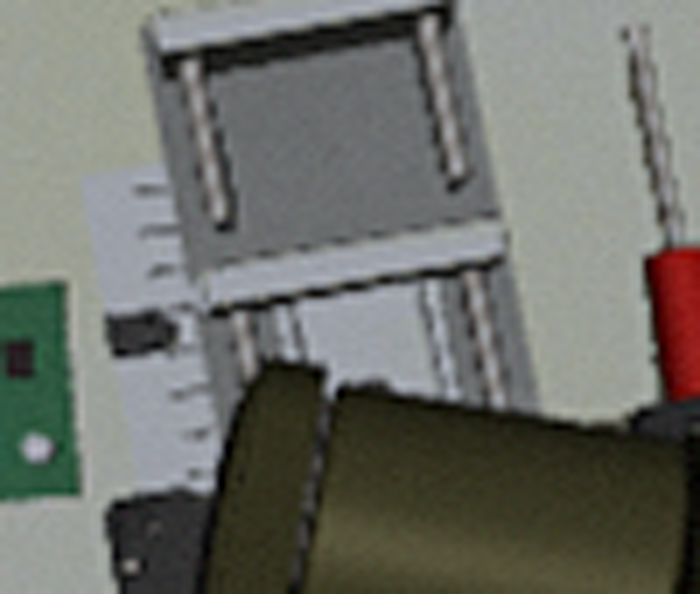

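View pics/w13z.png

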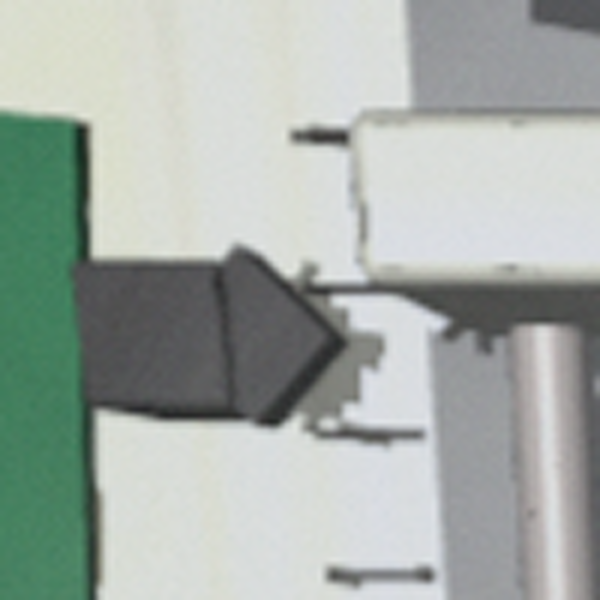

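```bash
python3 - <<'E'
from h import *
c,s=np.cos(.1815),np.sin(.1815); P=np.array([565.3,-37.2])
def hx(X): d=X[:2]-P; return np.round([c*d[0]+s*d[1]-15,-s*d[0]+c*d[1]],1)
def w(n,u,v,z,l): a=np.load(n+'.npz'); print(n,l,hx(ray('wrist',u,v,z,(a['pos'],a['rot']))))
I=lambda x,y,x0,y0,k,l=None:(x0+(x+.5)/k-.5,y0+(y+.5)/(l or k)-.5)
w('w13',*I(343,342,100,30,6),34,'mark'); w('w13',*I(450,275,100,30,6),60,'jaw near');w('w13',*I(450,118,100,30,6),60,'jaw far')
w('w13',383/1.5,221/1.5,32,'bore(tongue moved)')
t=lambda x,y,z,l: print('top',l,hx(ray('top',*I(x,y,225,130,7,6.6),z)))
t(178,330,34,'mark');t(190,312,34,'pointer?');t(207,310,60,'jaw near L corner');t(504,255,60,'jaw near R');t(200,275,60,'far L');t(502,222,60,'far R')
p=np.load('t13.npz')['p'];save('t13z',cv2.resize(p[160:195,235:275],None,fx=16,fy=16,interpolation=cv2.INTER_CUBIC))
for n in('w2','w12'):
  p=np.load(n+'.npz')['p'];y=130 if n=='w2' else 60;save(n+'c',cv2.resize(p[y:y+80,150:250],None,fx=6,fy=6,interpolation=cv2.INTER_CUBIC))
E
```

```text
w13 mark [-2.5 59.5]
w13 jaw near [-0.1 41.4]
w13 jaw far [12.2 40.5]
w13 bore(tongue moved) [-39.1  -0.3]
top mark [-4.  60.3]
top pointer? [ 1.5 55.1]
top jaw near L corner [-1.7 49.2]
top jaw near R [ -1.1 -49.2]
top far L [10.7 49.2]
top far R [ 10.3 -50.8]
```

View pics/t13z.png

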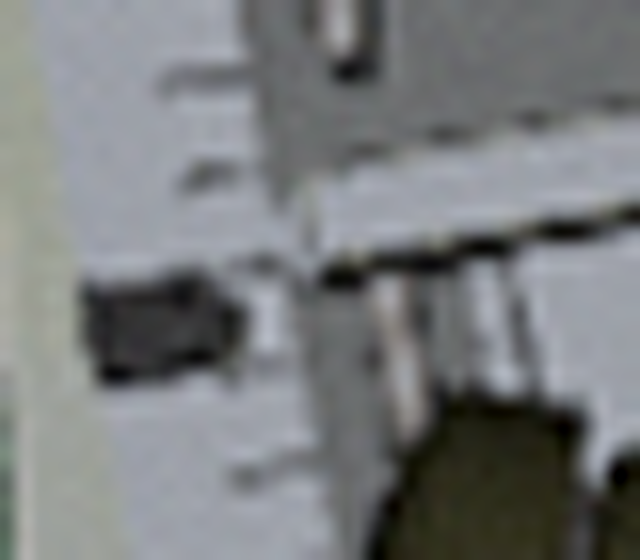

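View pics/w12c.png

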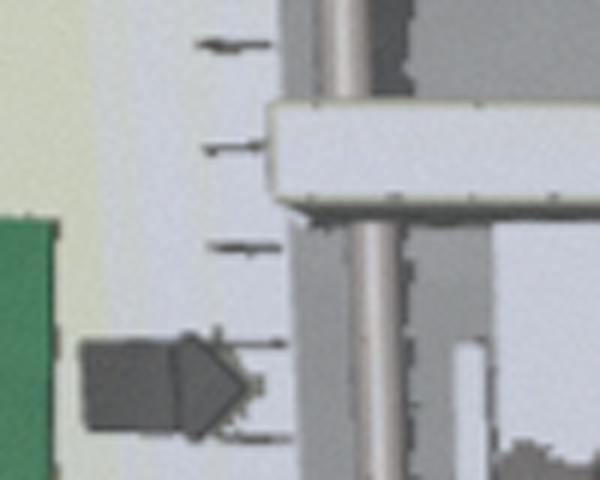

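View pics/w2c.png

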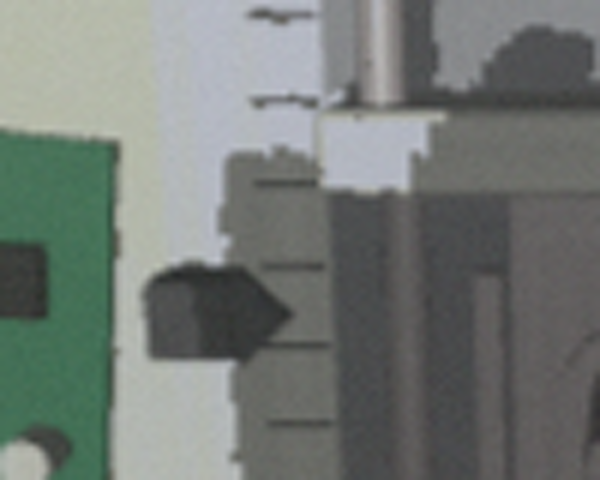

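The wrist and top views agree: the mark is 8.5 mm beyond the jaw's centre line, where its pointer sits. Pulling 8.5 mm further.

jog_arm(deltas="-2 0 0 0 0; -5 0 0 0 0; -7.5 0 0 0 0; -8.5 0 0 0 0; -8.5 0 0 0 0; -8.5 0 0 0 0; -8.5 0 0 0 0; -8.5 0 0 0 0; -8.5 0 0 0 0; -8.5 0 0 0 0")

```text
clock: 22.45
eef_pos: [475.4, -53.3, 13.4]
eef_rot: [-3.141, -0.002, 0.181]
wrist_force: [5.5, 7.9, -0.7]
finger_gap: 21.1
```

```bash
python3 -c "
from h import *
snap('w14')
p=np.load('w14.npz')['p'];save('w14z',cv2.resize(p[10:110,100:200],None,fx=6,fy=6,interpolation=cv2.INTER_CUBIC))
p,d=optics.camera('top');np.savez('t14.npz',p=p,d=d);save('t14',cv2.resize(p[130:220,225:325],None,fx=7,fy=6.6,interpolation=cv2.INTER_CUBIC))
save('t14b',cv2.resize(p[190:245,365:425],None,fx=10,fy=10,interpolation=cv2.INTER_CUBIC))
"
```

```text
{'clock': np.float64(22.45), 'joints': array([-1.890e-01,  3.600e-01,  1.876e+00,  1.000e-03,  9.030e-01,
        1.200e+00]), 'eef_pos': array([475.426, -53.261,  13.417]), 'eef_rot': array([-3.141e+00, -2.000e-03,  1.810e-01]), 'wrist_force': array([ 5.48 ,  7.904, -0.666]), 'finger_gap': np.float64(21.134)}
```

View pics/w14z.png

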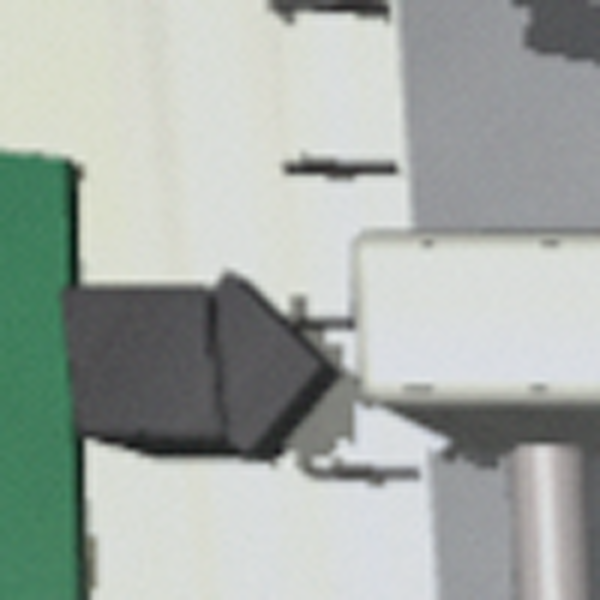

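View pics/t14.png

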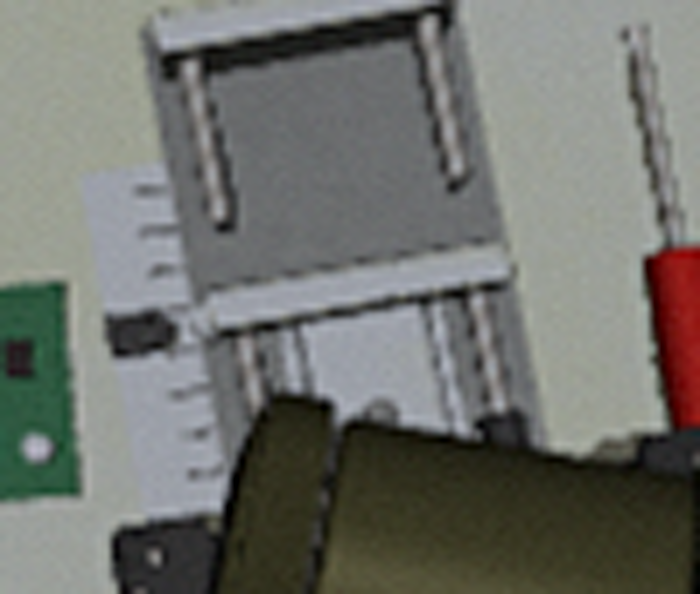

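View pics/t14b.png

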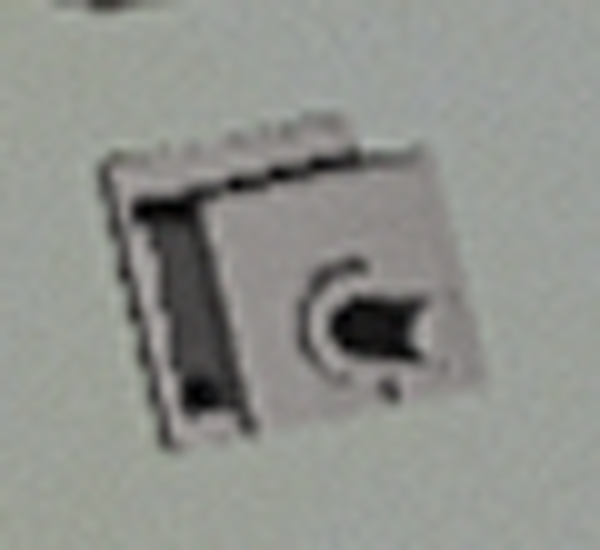

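```bash
python3 - <<'E'
from h import *
c,s=np.cos(.1815),np.sin(.1815); P=np.array([565.3,-37.2])
def hx(X): d=X[:2]-P; return np.round([c*d[0]+s*d[1]-15,-s*d[0]+c*d[1]],1)
def w(n,u,v,z,l): a=np.load(n+'.npz'); print(n,l,hx(ray('wrist',u,v,z,(a['pos'],a['rot']))))
I=lambda x,y,x0,y0,k,l=None:(x0+(x+.5)/k-.5,y0+(y+.5)/(l or k)-.5)
w('w14',*I(338,372,100,10,6),34,'mark'); w('w14',*I(450,393,100,10,6),60,'jaw near');w('w14',*I(450,234,100,10,6),60,'jaw far')
t=lambda x,y,z,l: print('top',l,hx(ray('top',*I(x,y,225,130,7,6.6),z)))
t(178,330,34,'mark');t(214,335,60,'jaw near L corner');t(512,281,60,'jaw near R');t(208,296,60,'far L');t(510,246,60,'far R')
p=np.load('t14.npz')['p'];save('t14z',cv2.resize(p[165:195,240:270],None,fx=19,fy=19,interpolation=cv2.INTER_CUBIC))
s=manip.read_state();print(s['qd'].round(4))
E
```

```text
w14 mark [-2.4 59.3]
w14 jaw near [-8.3 41.4]
w14 jaw far [ 4.2 40.5]
top mark [-4.  60.3]
top jaw near L corner [-10.6  48.6]
top jaw near R [-10.4 -50. ]
top far L [ 3. 48.]
top far R [  1.6 -51.7]
[-0.0007  0.0003  0.0019  0.0015 -0.0002  0.0005]
```

View pics/t14z.png

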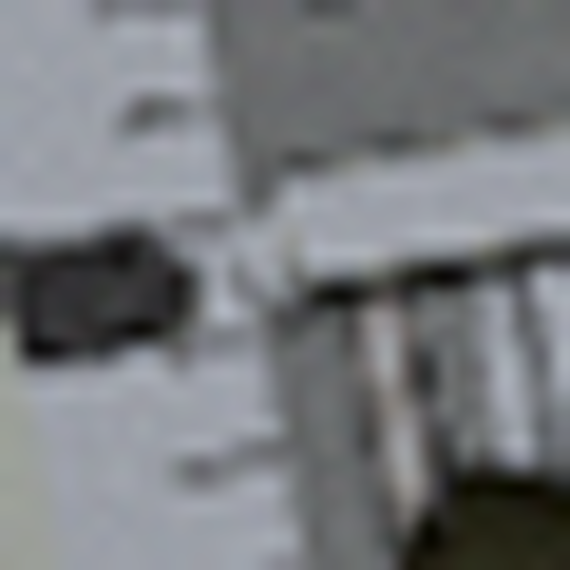

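The pointers are level: the jaw centre is 0.3 mm from the mark in the wrist view and 0.1 mm in the top view. The arm is still, the post is gripped at 21 mm and the pin hangs upright. Handing in.

```bash
python3 -c "
from h import *
print(workorder.sign_off())"
```

```text
the job is handed in; nothing more can be done
None
```

I drew the lock pin out, hung it by its collar in the bracket's slot and released it. I then pulled the jaw by its post to the mark and handed the job in at about 22.5 s, with the post still gripped at 45 N. The sign-off gives no verdict, so these results rest on my own last checks.

- **Pointers:** the jaw's own pointer was too small to measure directly, so I used the jaw's centre line. It stood 0.3 mm from the mark in the wrist view and 0.1 mm in the top view, against the 4 mm allowed.
- **Grip on the post:** the finger opening was about 21 mm, the arm was still, and the wrist felt about 10 N, partly sideways.
- **Pin:** it stood upright in the slot with its collar on the plate and the fingers well away. I saw no bystander shifted in the last views, but I did not measure each one.

**Tool offset that disagreed with the interface text:** `tcp_to_tips` says the fingertips are 14 mm ahead of the TCP. The wrist depth and the side view both put them about 31 mm behind it. My first grasp of the pin therefore closed on air just above it, touching nothing. I worked with a 45 mm correction from then on, and both later grasps held.

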